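Gauge a rod in the sliding hole gauge

TASK

Gauge the round rod that lies in the trough in front of the gauge bar. Slide the bar (it has a red knob) and push on the rod's near end: first show that the hole one size too small refuses it (rod pressed against the bar, centred on that hole), then set the smallest hole that lets it pass in line with the trough, push the rod through until it sticks out well over a centimetre behind the bar, and leave it there. Do not disturb the spare rod in its rest or the bearings.

Things in the scene. Friction and masses are not known exactly. Their poses are not given: they have to be found in the camera images.
- fixture: grey gauge stand fixed to the bench; origin on the bench below the trough's axis, x = pushing direction (away from the robot, within 0.2 rad), y left, z up. Base plate 12 mm high, from x = -40 mm. Across the trough's far end stands the gauge bar, front face at x = 75 mm, back face at x = 85 mm. The rod is through when its middle is past x = 25 mm (15 mm out behind the bar); aim for 35 mm.
- trough (a point): on the bottom line of the stand's 90-degree V trough (fixture x = -15 mm, y = 0, z = 30 mm); axes as the fixture's. Two blue rails, fixture x = -30 to 62 mm, tops at z = 41 mm. A rod of radius r lies with its axis 1.41 r above the V's bottom. Rods overhang the near end by 55 to 66 mm: fingers can follow the rod's end to fixture x = -35 mm at any height over z = 15 mm, farther only above the rails.
- bar (a joint): slide position (m) of the aluminium gauge bar (130 mm long, 10 mm thick, top at z = 68 mm), from 0 (right, fixture -y) to 0.14 (left, +y). The small hole is in line with the trough at 0.030, the medium at 0.070, the large at 0.110; a rod passes if its hole is in line within about 2 mm. Moves with about 2 N, stays where left.
- bar_knob (a point): red round knob standing on the middle of the bar, 16 mm diameter, 30 mm tall (z = 68 to 98 mm); this point is 17 mm above the bar's top edge. Pinch it from above along the fixture's y to slide the bar.
- hole_small (a point): centre of the small hole's mouth on the bar's front face (one dot above): 17 mm diameter, refuses both rods
- hole_medium (a point): centre of the medium hole's mouth (two dots): 21 mm diameter, lets the 18 mm rod pass, refuses the 24 mm rod
- hole_large (a point): centre of the large hole's mouth (three dots): 27 mm diameter; the smallest that lets the 24 mm rod pass
- rod_18_mid (a point): centre of the 18 mm rod: plain steel-grey round bar, 18 mm diameter, 150 mm long, 140 to 260 g, both ends chamfered 1.5 mm; x along the rod, ends 75 mm either side. Starts in the fixture's trough (then it is the one to gauge; far end 9 to 21 mm short of the bar; slides with 1 to 4 N, stops dead when refused) or in the spare rest, where it stays.
- rod_24_mid (a point): centre of the 24 mm rod: plain steel-grey round bar, 24 mm diameter, 150 mm long, 140 to 260 g, both ends chamfered 1.5 mm; x along the rod, ends 75 mm either side. Starts in the fixture's trough (then it is the one to gauge; far end 9 to 21 mm short of the bar; slides with 1 to 4 N, stops dead when refused) or in the spare rest, where it stays.
- spare_rest: small fixed V rest 190 mm left (+y) of the trough and parallel to it, in which the spare rod waits; 75 by 50 mm, origin on the bench
- bearing_1: loose steel ball bearing, 52 mm diameter, 15 mm high, origin under its centre; leave alone
- bearing_2: the like bearing; leave alone

How it is judged:
By the outcome, as a careful person would: the job done as asked, in the order asked, and still so for the second after the job is handed in, with the robot touching nothing.
It also fails if it takes over 67 s, if anything falls off the work surface, if the arm or the gripper's body presses on something with over 40 N, if the wrist force passes 120 N, or if a joint passes its speed limit or range.

ROBOT

A 6-joint arm with a two-finger parallel gripper is mounted at the origin on a cart in front of the work surface, level with it; the furniture and walls round the work are solid. World frame = base frame: x ahead of the robot, y to its left, z up, the work surface at z = 0. Lengths are in m, angles in degrees, forces in N, time in s.
With the tool pointing down it reaches from about 0.375 to 0.9 m from the base axis. Payload 3.1 kg.
Tool frame: the origin (TCP) lies at the very end of the fingers, on their centre line; the grasp point (between the pads) lies 19 mm behind it (bot.tcp_to_grasp is the distance from the TCP to the grasp point, in m); z points along the fingers, y is the direction in which the jaws open and shut (so a half turn about z gives the same grasp; the last joint's range is limited). The gripper opens to 87 mm and grips with 3 to 60 N. Pads are 19 mm wide; open, the fingers measure 117 mm over their backs; the gripper's body (75 mm by 190 mm) begins 51 mm behind the grasp point.
Start: joints at [-84.139, 30.224, 82.088, -0, 67.689, -10.227], TCP at [0.173, -0.6, 0.223] pointing down, gripper open.
Joint ranges: [-176.69, 176.69], [-43.24, 126.21], [12.49, 139.97], [-82, 262], [0, 151.66], [-163.58, 163.58]. Speed limits (degrees/s): [159.86, 159.86, 180, 180, 180, 180].

INTERFACE

Orientations are given as a 3x3 rotation matrix whose columns are the frame's x, y, z axes.
In Python, from rig import telemetry, eyes, order, bot gives the robot as it stands. The module is installed in compiled form; this text tells all that it offers.
- The arm moves only by the tool servo_tool, never from a script. Its argument "targets" is a list of rows, each a list of 2 entries, a list of its own where there are three numbers: the shift along the tool's x, y, z in m, then the turn, a rotation vector about the tool's x, y, z in rad. In form: [[[tx, ty, tz], [wx, wy, wz]], ...]. A call has 1 to 12 rows; each row is the pose to reach, as a shift and turn from the pose commanded when the call began, along the tool's axes at that moment; what a row does not reach only later rows make up. A row lasts 1/8 s, in which the tool goes at most 62.5 mm and 10.7 degrees, less where a joint would pass 70% of its speed; a pose out of reach is approached as far as the arm can. A call with a gripper value outside its range is refused whole. "gripper" is the finger opening in m, from 0 to 0.087, set as the call begins (left out, the last holds). The fingers move at their own pace and stop on an object; the grip force is fixed at half the most. Time passes only in rows, so rows that repeat a pose let the fingers close. It gives the time, the measured TCP pose, the force and the opening at its end, in the units of the state.
- telemetry.read_state(): the state, without advancing time (a new reading comes with each control period).
- eyes.capture(name): name is "scene" or "side" or "wrist"; returns a dict with "pixels" (400x640x3 uint8, blue, green, red), "intrinsics" (3x3 intrinsics, pixels), "extrinsics" (4x4, takes a point from camera to world coordinates); the wrist camera has in their place "T_tool_cam" (4x4, takes a point from camera to tool coordinates, whose origin is the TCP and whose axes are the flange's). Camera axes: x right, y down, z forward; pixel columns grow to the right and rows downward; lengths in m; the calibration is good to about 2 mm. A picture is of the moment at which its call begins: read the wrist's pose just before it. There is no depth.
- order.hand_in(): hands the job in, once; it reports no verdict.
The state is a dict: "time_s": time; "joint_positions": joint angles; "qvel": joint speeds; "tau": joint torques, N m; "position": TCP position; "tcp_rot": TCP orientation; "force": force on the tool from outside, world axes, zero at the start; "moment": the same for the moment, N m; "opening": opening from 0.0 (shut) to 1.0 (fully open).
Only numpy, scipy, OpenCV 4.12 (cv2) and the standard library are available. Lean on these libraries where they do the work, as an engineer would, in place of code of your own. Each camera call takes 0.05 s, during which the arm holds its last target. There are 200 camera calls.

## Working session

There is one attempt and no reset: what is moved stays moved. The work goes in short steps, Python scripts to look and compute and a tool call to move; the robot and the scene stay as the last step left them, time stands still between calls to the robot, and variables do not carry over. Pictures are saved under pics/ and viewed, about 8 in all and at most 12, crops included, and the job is handed in when it is done.

Besides the shell and the picture viewer there is one more tool, called as name(argument=value, ...) on one line, values as JSON. servo_tool: Moves the arm, as the interface text tells. Its arguments: {"type":"object","properties":{"targets":{"type":"array","items":{"type":"array"}},"gripper":{"type":"number"}},"required":["targets"]}

```bash
mkdir -p pics; python3 - <<'E'
from rig import telemetry, eyes, order, bot
import cv2, pickle
print(telemetry.read_state())
d={n:eyes.capture(n) for n in("scene","side")}
pickle.dump(d,open('c0.pkl','wb'))
for n in d: cv2.imwrite(f'pics/{n}0.png',d[n]['pixels']); print(n,d[n]['intrinsics'],d[n]['extrinsics'])
w=eyes.capture("wrist"); print(w['intrinsics'],w['T_tool_cam'])
E
```

```text
{'time_s': 0.0, 'joint_positions': array([-8.41377556e+01,  3.02785367e+01,  8.21575093e+01, -2.83491664e-04,
        6.76883112e+01, -1.02269066e+01]), 'qvel': array([-0.05680936,  0.02490107, -0.00639901, -0.07242032, -0.00356641,
       -0.09627108]), 'tau': array([-1.75875586e-03, -4.40047324e+01, -1.76593423e+01,  6.29970711e-02,
        5.84542227e-02, -1.75996338e-04]), 'position': array([ 0.17316226, -0.59976355,  0.22157   ]), 'tcp_rot': array([[ 9.60831168e-01,  2.77134291e-01, -2.26235891e-04],
       [ 2.77134121e-01, -9.60828819e-01,  2.15862252e-03],
       [ 3.80854356e-04, -2.13676948e-03, -9.99997645e-01]]), 'force': array([-0.41065046,  0.32407353, -0.40811241]), 'moment': array([-0.00162326, -0.04496904, -0.03707447]), 'opening': 0.9980514897881638}
scene [[503.70467566   0.         313.66891583]
 [  0.         503.70467566 198.20088798]
 [  0.           0.           1.        ]] [[-0.8199525  -0.44135816  0.3645283   0.0692398 ]
 [-0.57239885  0.62535783 -0.5303651   0.70040452]
 [ 0.00612034 -0.64352977 -0.76539662  1.20739472]
 [ 0.          0.          0.          1.        ]]
side [[490.18014832   0.         313.86520725]
 [  0.         490.18014832 187.49172874]
 [  0.           0.           1.        ]] [[ 0.97729679 -0.13331967  0.16467197  0.34348531]
 [-0.21051223 -0.52298959  0.82593371 -1.21669368]
 [-0.02399148 -0.84184782 -0.53918147  0.83170958]
 [ 0.          0.          0.          1.        ]]
[[349.47125403   0.         313.78703287]
 [  0.         349.47125403 195.845169  ]
 [  0.           0.           1.        ]] [[-2.53574103e-04 -9.61967939e-01 -2.73162258e-01  7.45858814e-02]
 [ 9.99999879e-01 -3.58849091e-04  3.35431581e-04  1.00786356e-03]
 [-4.20698454e-04 -2.73162140e-01  9.61967914e-01 -1.62499512e-01]
 [ 0.00000000e+00  0.00000000e+00  0.00000000e+00  1.00000000e+00]]
```

View pics/scene0.png

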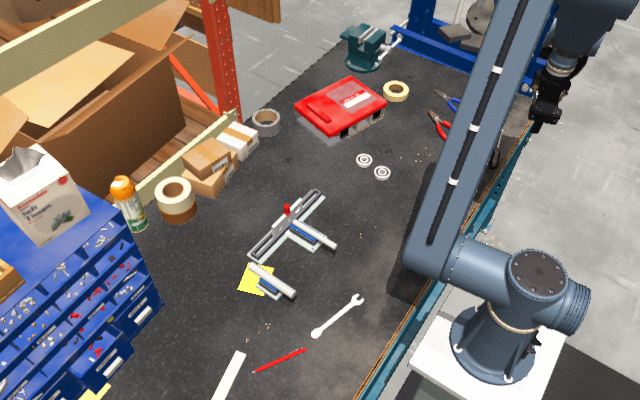

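View pics/side0.png

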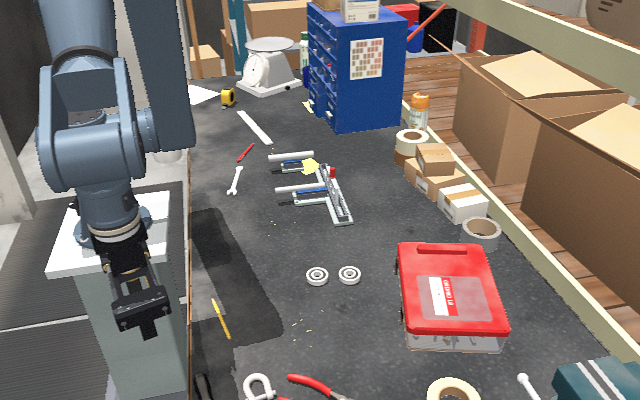

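The scene picture shows the gauge around (295,225), with the red knob at (287,209) and the rod's near end at (334,246). The spare rod is at (270,280) and the bearings at (364,160) and (382,172). In the side picture the gauge is around (320,190). I'll enlarge both.

```bash
python3 - <<'E'
import pickle,cv2,numpy as np
d=pickle.load(open('c0.pkl','rb'))
a=d['scene']['pixels'][180:305,235:345]; b=d['side']['pixels'][140:230,260:360]
a=cv2.resize(a,None,fx=4.8,fy=4.8,interpolation=cv2.INTER_CUBIC)
b=cv2.resize(b,None,fx=6,fy=6,interpolation=cv2.INTER_CUBIC)
cv2.imwrite('pics/a1.png',a)
cv2.imwrite('pics/b1.png',b)
E
```

```text
(no output)
```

View pics/a1.png

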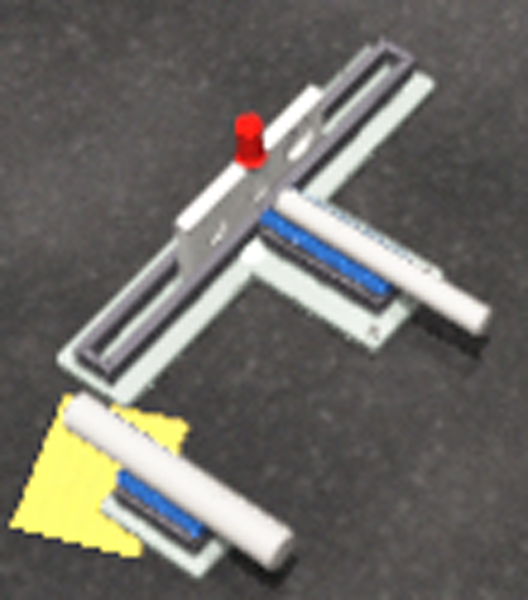

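View pics/b1.png

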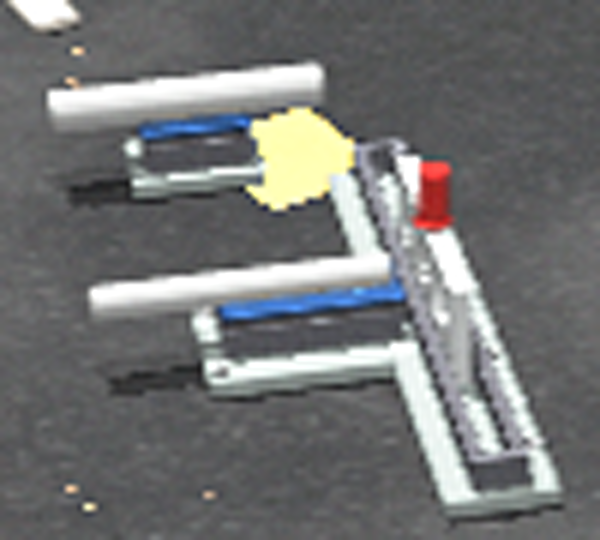

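Enlarged, the rod in the trough is thinner than the spare, so it is the 18 mm rod: small must refuse it and medium must pass it. Knob top is at crop a (250,118) / b (436,165); near rod end at a (482,320) / b (95,300). The large hole is on the right and small on the left. Next I'll triangulate.

```bash
cat > h.py <<'E'
import numpy as np,cv2,pickle
from scipy.spatial.transform import Rotation as R
def ray(K,T,uv):
    d=T[:3,:3]@np.linalg.solve(K,[uv[0],uv[1],1]); return T[:3,3],d/np.linalg.norm(d)
def tri(rays):
    A=sum(np.eye(3)-np.outer(d,d) for o,d in rays);b=sum((np.eye(3)-np.outer(d,d))@o for o,d in rays)
    p=np.linalg.solve(A,b); return p,[round(1e3*np.linalg.norm((np.eye(3)-np.outer(d,d))@(p-o)),1) for o,d in rays]
def atz(r,z): o,d=r; return o+d*(z-o[2])/d[2]
E
python3 - <<'E'
from h import *
d=pickle.load(open('c0.pkl','rb'));S,B=d['scene'],d['side']
rs=lambda u,v:ray(S['intrinsics'],S['extrinsics'],(235+(u+.5)/4.8-.5,180+(v+.5)/4.8-.5))
rb=lambda u,v:ray(B['intrinsics'],B['extrinsics'],(260+(u+.5)/6-.5,140+(v+.5)/6-.5))
for n,a,b in[('knobtop',(250,118),(436,166)),('knobbase',(250,162),(434,222)),('rodnear',(482,320),(95,300)),('sparenear',(280,547),(55,107)),('sparefar',(75,415),(315,80))]:
    print(n,*tri([rs(*a),rb(*b)]))
print('rod far',atz(rs(288,200),.05), atz(rb(385,268),.05))
# rail base plate corners
print('plate R far',tri([rs(432,80),rb(555,500)]), 'plate L', tri([rs(62,360),rb(350,145)]))
E
```

```text
knobtop [ 0.64385209 -0.00289189  0.10192437] [np.float64(1.5), np.float64(1.5)]
knobbase [0.64292527 0.00168301 0.06650643] [np.float64(0.5), np.float64(0.5)]
rodnear [0.47198772 0.00493102 0.04576602] [np.float64(1.4), np.float64(1.4)]
sparenear [0.47792385 0.19457447 0.05148364] [np.float64(1.2), np.float64(1.2)]
sparefar [0.62264791 0.19264027 0.04926973] [np.float64(1.0), np.float64(1.0)]
rod far [0.61561746 0.00160472 0.05      ] [ 0.61463537 -0.00900195  0.05      ]
plate R far (array([ 0.64077823, -0.16509463,  0.00327195]), [np.float64(19.6), np.float64(19.6)]) plate L (array([0.64704148, 0.16122751, 0.02967968]), [np.float64(14.5), np.float64(14.5)])
```

servo_tool(targets=[[[0.48,-0.486,0.02],[0,0,-2.865]],[[0.48,-0.486,0.02],[0,0,-2.865]],[[0.48,-0.486,0.02],[0,0,-2.865]],[[0.48,-0.486,0.02],[0,0,-2.865]],[[0.48,-0.486,0.02],[0,0,-2.865]],[[0.48,-0.486,0.02],[0,0,-2.865]],[[0.48,-0.486,0.02],[0,0,-2.865]],[[0.48,-0.486,0.02],[0,0,-2.865]],[[0.48,-0.486,0.02],[0,0,-2.865]],[[0.48,-0.486,0.02],[0,0,-2.865]],[[0.48,-0.486,0.02],[0,0,-2.865]],[[0.48,-0.486,0.02],[0,0,-2.865]]])

```text
time_s: 1.65
position: [0.5011, 0.0033, 0.2023]
tcp_rot: [[-0.826, 0.563, 0.001], [0.563, 0.826, 0.001], [-0.0, 0.001, -1.0]]
force: [-0.5, -0.8, 0.5]
opening: 0.996
```

servo_tool(targets=[[[0,0,0],[0,0,-0.6]],[[0,0,0],[0,0,-0.6]],[[0,0,0],[0,0,-0.6]],[[0,0,0],[0,0,-0.6]],[[0,0,0],[0,0,-0.6]],[[0,0,0],[0,0,-0.6]]], gripper=0.04)

```text
time_s: 2.4
position: [0.4996, -0.0005, 0.2025]
tcp_rot: [[-1.0, 0.011, -0.0], [0.011, 1.0, 0.0], [0.0, 0.0, -1.0]]
force: [0.4, -0.5, -0.5]
opening: 0.479
```

```bash
cat >> h.py <<'E'
def wrist(name):
    from rig import telemetry,eyes
    s=telemetry.read_state();w=eyes.capture("wrist")
    T=np.eye(4);T[:3,:3]=s['tcp_rot'];T[:3,3]=s['position']
    w['T']=T@w['T_tool_cam'];w['state']=s
    pickle.dump(w,open(name+'.pkl','wb'));cv2.imwrite(f'pics/{name}.png',w['pixels']);print(s['time_s'],s['position'],s['opening'],s['force']);return w
E
python3 -c "
from h import *
w=wrist('w1')
cv2.imwrite('pics/w1b.png',cv2.resize(w['pixels'],(800,500),interpolation=cv2.INTER_CUBIC))"
```

```text
2.4 [ 4.99635726e-01 -4.54459643e-04  2.02453286e-01] 0.4793508938996008 [ 0.37874713 -0.47234425 -0.50442654]
```

View pics/w1b.png

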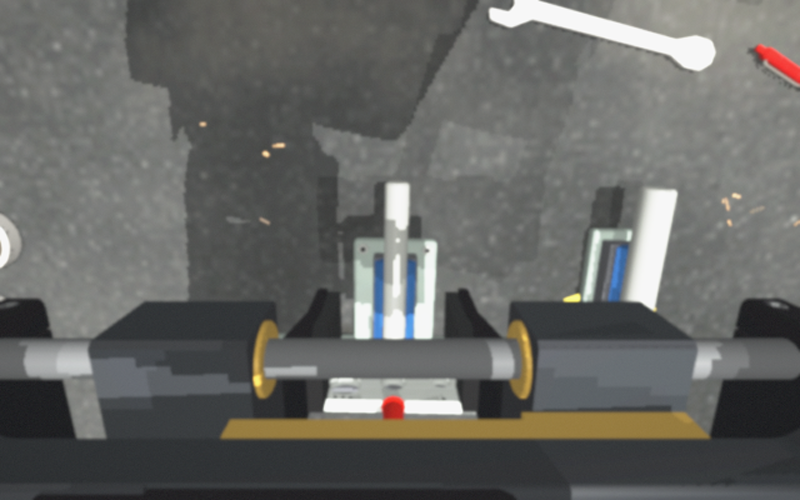

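The wrist view, scaled ×1.25, shows the rod's near end at (398,184) and the rod disappearing under the finger rod at (398,335). The knob is at (393,408), the base plate's near corners at (355,241) and (437,241), and the gripper hides the rest. I'll compute, then back off so the knob and bar show unobstructed.

servo_tool(targets=[[[0.08,0,-0.02],[0,0,0]],[[0.08,0,-0.02],[0,0,0]],[[0.08,0,-0.02],[0,0,0]],[[0.08,0,-0.02],[0,0,0]]])

```text
time_s: 2.95
position: [0.4217, -0.0001, 0.223]
tcp_rot: [[-1.0, 0.011, 0.003], [0.011, 1.0, -0.001], [-0.003, -0.001, -1.0]]
force: [0.3, -0.4, 0.6]
opening: 0.458
```

```bash
python3 - <<'E'
from h import *
w=pickle.load(open('w1.pkl','rb'))
r=lambda u,v:ray(w['intrinsics'],w['T'],((u+.5)/1.25-.5,(v+.5)/1.25-.5))
print('near top',atz(r(398,184),.0517),'axis far',atz(r(397.5,335),.0517),'knob',atz(r(393,408),.09))
print('plate',atz(r(355,241),.012),atz(r(437,241),.012))
w=wrist('w2')
cv2.imwrite('pics/w2b.png',cv2.resize(w['pixels'][120:370,160:480],(800,625),interpolation=cv2.INTER_CUBIC)[:600])
E
```

```text
near top [0.46852597 0.00279965 0.0517    ] axis far [0.58820296 0.00143498 0.0517    ] knob [ 0.6272559  -0.00262242  0.09      ]
plate [ 0.52147591 -0.03318054  0.012     ] [0.52227489 0.03554528 0.012     ]
2.95 [ 4.21687898e-01 -1.31790130e-04  2.22975758e-01] 0.4582430875750039 [ 0.34116937 -0.35711409  0.62162986]
```

View pics/w2b.png

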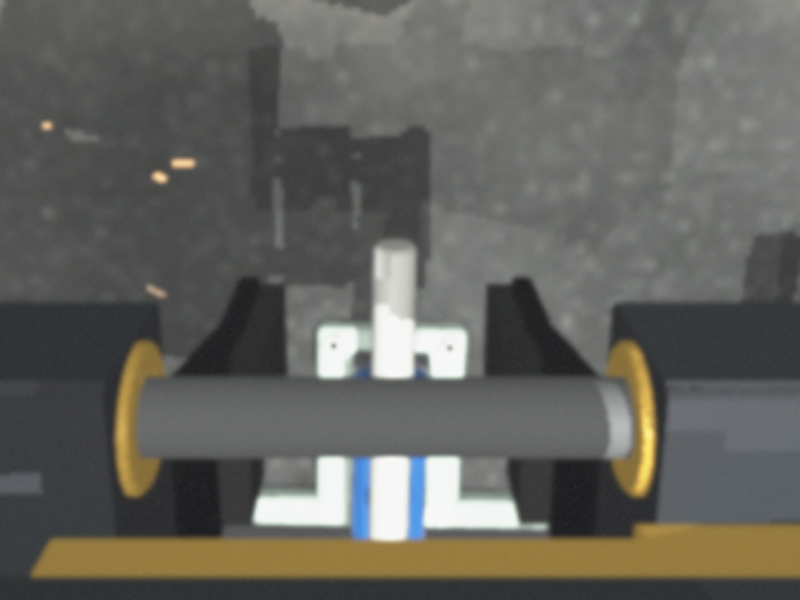

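I backed off the wrong way: the knob and bar are hidden here, with only the rod's near end at (395,245) and the plate corners at (330,325) and (465,325) in view. The fixture yaw comes out at about −0.0115 rad, so the tool is already aligned with it. I'll move forward over the bar.

servo_tool(targets=[[[-0.06,0,0.01],[0,0,0]],[[-0.12,0,0.02],[0,0,0]],[[-0.18,0,0.02],[0,0,0]],[[-0.2,0,0.02],[0,0,0]],[[-0.2,0,0.02],[0,0,0]],[[-0.2,0,0.02],[0,0,0]]])

```text
time_s: 3.75
position: [0.6187, -0.0016, 0.2018]
tcp_rot: [[-1.0, 0.011, -0.002], [0.011, 1.0, 0.0], [0.002, 0.0, -1.0]]
force: [0.1, 0.1, 0.3]
opening: 0.46
```

```bash
python3 - <<'E'
from h import *
w=wrist('w3');print(w['state']['tcp_rot'])
cv2.imwrite('pics/w3b.png',cv2.resize(w['pixels'][30:280,160:480],(768,600),interpolation=cv2.INTER_CUBIC))
E
```

```text
3.75 [ 0.61866292 -0.00157391  0.20175801] 0.4595436340370159 [0.1062358 0.0621635 0.2561674]
[[-9.99939808e-01  1.07115056e-02 -2.37592053e-03]
 [ 1.07105650e-02  9.99942557e-01  4.08261916e-04]
 [ 2.38015715e-03  3.82789890e-04 -9.99997094e-01]]
```

View pics/w3b.png

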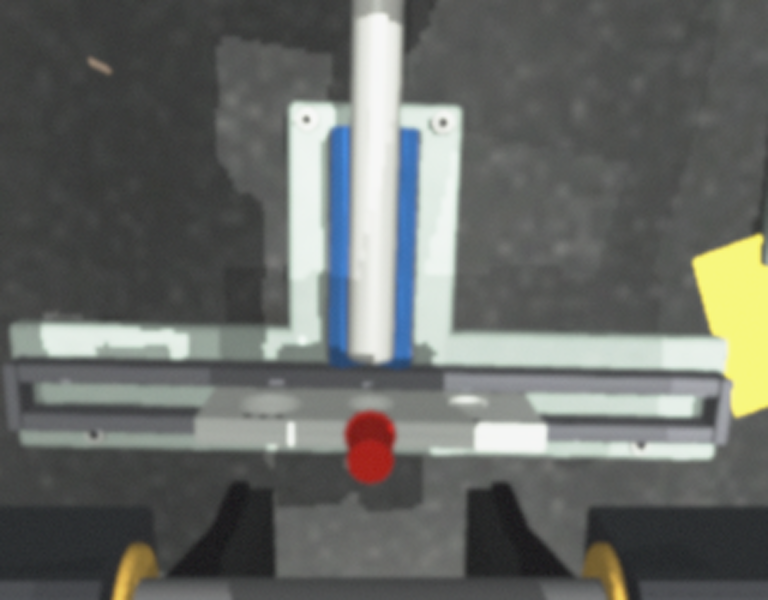

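A clear view (crop ×2.4): knob top at (370,461), bar top corners (195,445) and (547,450). The hole mouths are large (269,405), medium (370,402) and small (468,401). The rod's far end is at (371,360), and the two gripper fingers show at the bottom. The bar stands near 0.07, with medium roughly in line.

```bash
python3 - <<'E'
from h import *
w=pickle.load(open('w3.pkl','rb'));w1=pickle.load(open('w1.pkl','rb'))
r=lambda u,v:ray(w['intrinsics'],w['T'],(160+(u+.5)/2.4-.5,30+(v+.5)/2.4-.5))
for n,uv,z in[('rodfar top',(371,358),.0517),('rod top at 20',(377,20),.0517),('railL0',(417,128),.041),('railR0',(333,127),.041),('railL1',(411,366),.041),('railR1',(330,364),.041),('plate nr',(290,104),.012),('plate nl',(462,106),.012),('knobtop',(370,462),.098),('knobbase',(371,432),.068),
 ('bar R',(195,445),.068),('bar L',(547,450),.068),('hs',(468,401),.043),('hm',(370,402),.043),('hl',(269,405),.043),('frame L',(728,412),.012+.01),('frameR',(8,403),.022)]: print(n,atz(r(*uv),z).round(4))
# knob top triangulated with scene
d=pickle.load(open('c0.pkl','rb'));S=d['scene']
print(tri([r(370,462),ray(S['intrinsics'],S['extrinsics'],(235+250.5/4.8-.5,180+118.5/4.8-.5))]))
r1=lambda u,v:ray(w1['intrinsics'],w1['T'],((u+.5)/1.25-.5,(v+.5)/1.25-.5))
print('rod near 2view', tri([r1(398,184),ray(S['intrinsics'],S['extrinsics'],(235+482.5/4.8-.5,180+317.5/4.8-.5))]))
E
```

```text
rodfar top [ 0.6163 -0.0022  0.0517]
rod top at 20 [0.4972 0.0011 0.0517]
railL0 [0.5323 0.0156 0.041 ]
railR0 [ 0.5316 -0.0152  0.041 ]
railL1 [0.6222 0.0136 0.041 ]
railR1 [ 0.621  -0.0185  0.041 ]
plate nr [ 0.5217 -0.0333  0.012 ]
plate nl [0.5232 0.035  0.012 ]
knobtop [ 0.6415 -0.0029  0.098 ]
knobbase [ 0.6407 -0.0025  0.068 ]
bar R [ 0.645  -0.0682  0.068 ]
bar L [0.6485 0.0632 0.068 ]
hs [0.6363 0.0363 0.043 ]
hm [ 0.6362 -0.0028  0.043 ]
hl [ 0.6371 -0.0431  0.043 ]
frame L [0.6484 0.1497 0.022 ]
frameR [ 0.641  -0.1567  0.022 ]
(array([ 0.64207339, -0.00230296,  0.10346233]), [np.float64(2.5), np.float64(2.5)])
rod near 2view (array([0.47148431, 0.0036507 , 0.04777658]), [np.float64(2.5), np.float64(2.5)])
```

servo_tool(targets=[[[-0.0235,-0.001,0.04],[0,0,0.015]],[[-0.0235,-0.001,0.08],[0,0,0.015]],[[-0.0235,-0.001,0.105],[0,0,0.015]],[[-0.0235,-0.001,0.118],[0,0,0.015]],[[-0.0235,-0.001,0.126],[0,0,0.015]],[[-0.0235,-0.001,0.126],[0,0,0.015]],[[-0.0235,-0.001,0.126],[0,0,0.015]]])

```text
time_s: 4.68
position: [0.644, -0.0032, 0.0777]
tcp_rot: [[-1.0, 0.026, 0.002], [0.026, 1.0, -0.0], [-0.002, -0.0, -1.0]]
force: [0.9, -0.7, -0.3]
opening: 0.46
```

servo_tool(targets=[[[0,0,0],[0,0,0]],[[0,0,0],[0,0,0]],[[0,0,0],[0,0,0]],[[0,0,0],[0,0,0]],[[0,0,0],[0,0,0]]], gripper=0.01)

```text
time_s: 5.3
position: [0.6433, -0.0028, 0.0768]
tcp_rot: [[-1.0, 0.026, 0.0], [0.026, 1.0, 0.0], [-0.0, 0.0, -1.0]]
force: [0.0, 1.5, 1.9]
opening: 0.165
```

servo_tool(targets=[[[0,-0.005,0],[0,0,0]],[[0,-0.01,0],[0,0,0]],[[0,-0.015,0],[0,0,0]],[[0,-0.02,0],[0,0,0]],[[0,-0.025,0],[0,0,0]],[[0,-0.03,0],[0,0,0]],[[0,-0.035,0],[0,0,0]],[[0,-0.04,0],[0,0,0]],[[0,-0.04,0],[0,0,0]],[[0,-0.04,0],[0,0,0]],[[0,-0.04,0],[0,0,0]]])

```text
time_s: 6.68
position: [0.642, -0.0441, 0.0767]
tcp_rot: [[-1.0, 0.026, -0.0], [0.026, 1.0, -0.001], [0.0, -0.001, -1.0]]
force: [-2.6, -0.4, 4.3]
opening: 0.166
```

servo_tool(targets=[[[0,0,0],[0,0,0]],[[0,0,0],[0,0,0]],[[0,0,0],[0,0,0]],[[0,0,-0.03],[0,0,0]],[[0.01,0.02,-0.08],[0,0,0]],[[0.024,0.04,-0.125],[0,0,0]],[[0.024,0.04,-0.125],[0,0,0]],[[0.024,0.04,-0.125],[0,0,0]]], gripper=0.04)

```text
time_s: 7.68
position: [0.6189, -0.0025, 0.2011]
tcp_rot: [[-1.0, 0.025, -0.001], [0.025, 1.0, -0.0], [0.001, -0.0, -1.0]]
force: [-0.8, 0.1, -0.7]
opening: 0.459
```

```bash
python3 - <<'E'
from h import *
w=wrist('w4');print(w['state']['tcp_rot'])
cv2.imwrite('pics/w4b.png',cv2.resize(w['pixels'][30:280,160:480],(768,600),interpolation=cv2.INTER_CUBIC))
E
```

```text
7.675 [ 0.61892506 -0.00248492  0.20106463] 0.45860741201214156 [-0.84016229  0.05909043 -0.74480127]
[[-9.99676177e-01  2.54415187e-02 -5.19082950e-04]
 [ 2.54416545e-02  9.99676276e-01 -2.56704122e-04]
 [ 5.12383967e-04 -2.69827324e-04 -9.99999832e-01]]
```

View pics/w4b.png

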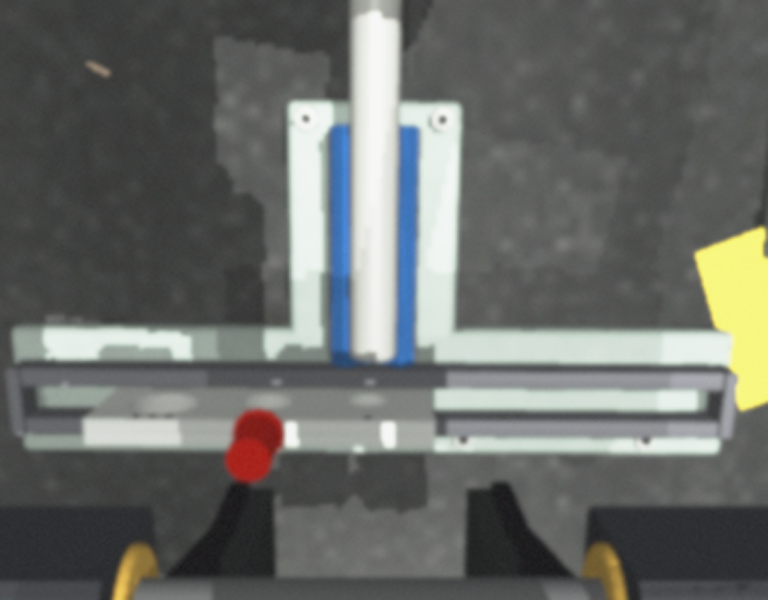

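The bar has moved right: small hole now at (369,400), rod's far end (373,358), bar ends 82 to 434, knob top (250,460). I'll measure the alignment numerically from both pictures.

```bash
python3 - <<'E'
from h import *
yaw=-0.0255; ex=np.array([np.cos(yaw),np.sin(yaw)]); ey=np.array([-ex[1],ex[0]]); O=np.array([.562,-.0009])
def go(name,L):
    w=pickle.load(open(name+'.pkl','rb'))
    for n,uv,z in L:
        p=atz(ray(w['intrinsics'],w['T'],(160+(uv[0]+.5)/2.4-.5,30+(uv[1]+.5)/2.4-.5)),z)[:2]-O
        print(name,n,(1e3*np.array([p@ex,p@ey])).round(1))
go('w3',[('rodfar',(371,350),.0517),('rodnr',(377,30),.0517),('hs',(468,401),.043),('hm',(370,402),.043),('hl',(269,405),.043),('barR',(195,445),.068),('barL',(547,450),.068),('knobtop',(370,462),.098),('railL1',(411,360),.041),('railR1',(330,360),.041),('frameL',(728,400),.022),('frameR',(7,395),.022)])
go('w4',[('rodfar',(373,350),.0517),('rodnr',(375.5,30),.0517),('hs',(369,400),.043),('hm',(268,402),.043),('hl',(166,403),.043),('barR',(82,445),.068),('barL',(434,447),.068),('knobtop',(249,461),.098),('railL1',(415,360),.041),('railR1',(331,360),.041),('frameL',(732,400),.022),('frameR',(7,395),.022)])
# profiles in w4: rod at a few rows, dot/hole row
for name in('w3','w4'):
    w=pickle.load(open(name+'.pkl','rb'));a=w['pixels'][30:280,160:480]
    g=cv2.cvtColor(cv2.resize(a,(768,600),interpolation=cv2.INTER_CUBIC),cv2.COLOR_BGR2GRAY).astype(int)
    for row in(340,402): print(name,row,g[row,325:425:3])
    red=((a[...,2]>120)&(a[...,1]<70)).nonzero(); print('red',red[1].mean()*2.4,red[0].mean()*2.4)
    im=cv2.resize(a[145:190,(115 if name=='w3' else 115):200],None,fx=9,fy=9,interpolation=cv2.INTER_CUBIC)
    cv2.imwrite(f'pics/z_{name}.png',im)
a=np.vstack([cv2.imread('pics/z_w3.png')[:290],cv2.imread('pics/z_w4.png')[:290]]);cv2.imwrite('pics/z.png',a)
E
```

```text
w3 rodfar [51.1  0. ]
w3 rodnr [-61.6   0.4]
w3 hs [73.3 39.1]
w3 hm [74.3  0. ]
w3 hl [ 76.1 -40.3]
w3 barR [ 84.7 -65.2]
w3 barL [84.8 66.3]
w3 knobtop [79.5  0.1]
w3 railL1 [57.3 16. ]
w3 railR1 [ 57.8 -16.1]
w3 frameL [ 77.2 152.1]
w3 frameR [  79.5 -153.8]
w4 rodfar [51.6 -0.1]
w4 rodnr [-60.9   0.6]
w4 hs [73.8 -1.7]
w4 hm [ 74.7 -41.9]
w4 hl [ 75.1 -82.5]
w4 barR [  84.1 -108.5]
w4 barL [84.9 22.6]
w4 knobtop [ 79.4 -42. ]
w4 railL1 [58.  16.5]
w4 railR1 [ 58.  -16.7]
w4 frameL [ 79.9 152.1]
w4 frameR [  77.7 -154.8]
w3 340 [112  98  94  94  95 103 109 112 141 173 198 213 222 228 234 237 239 237
 233 228 220 205 172 132 108 106 106 108 112 137 184 215 219 212]
w3 402 [127 126 127 126 126 126 127 129 138 145 151 155 159 162 164 164 163 162
 160 155 152 146 141 130 127 126 125 125 125 125 126 125 125 125]
red 369.0487804878049 446.4975609756097
w4 340 [136 109  98  97  95  97 107 114 120 150 183 206 219 226 231 236 240 240
 239 234 229 222 204 167 126 110 110 108 109 115 146 195 219 221]
w4 402 [128 128 127 127 127 127 127 128 134 142 149 154 159 159 161 161 160 156
 152 145 137 131 128 129 129 129 130 128 130 129 129 129 129 130]
red 252.4848484848485 445.3818181818181
```

View pics/z.png

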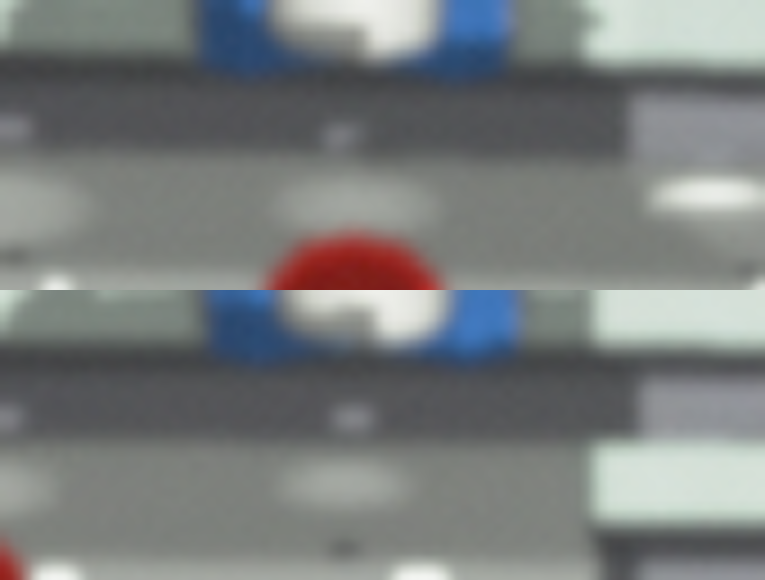

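The bar went about 1.7–2 mm too far (small hole at fixture y ≈ −1.7 mm). I'll regrip it and correct.

servo_tool(targets=[[[-0.024,-0.04,0.05],[0,0,0]],[[-0.024,-0.04,0.09],[0,0,0]],[[-0.024,-0.04,0.115],[0,0,0]],[[-0.024,-0.04,0.125],[0,0,0]],[[-0.024,-0.04,0.125],[0,0,0]]])

```text
time_s: 8.35
position: [0.6415, -0.0432, 0.0751]
tcp_rot: [[-1.0, 0.026, -0.003], [0.026, 1.0, 0.001], [0.003, 0.001, -1.0]]
force: [0.4, -0.4, -0.0]
opening: 0.457
```

servo_tool(targets=[[[0,0,0],[0,0,0]],[[0,0,0],[0,0,0]],[[0,0,0],[0,0,0]],[[0,0,0],[0,0,0]],[[0,0.0018,0],[0,0,0]],[[0,0.0018,0],[0,0,0]],[[0,0.0018,0],[0,0,0]],[[0,0.0018,0],[0,0,0]]], gripper=0.01)

```text
time_s: 9.35
position: [0.6428, -0.0416, 0.0775]
tcp_rot: [[-1.0, 0.026, 0.001], [0.026, 1.0, -0.001], [-0.001, -0.001, -1.0]]
force: [-0.9, -2.1, 5.3]
opening: 0.161
```

```bash
python3 - <<'E'
from rig import telemetry,eyes
import numpy as np
P=[]
for i in range(8): P.append(telemetry.read_state()['position']); eyes.capture('wrist')
P=np.array(P)*1e3;print(P.round(1),P.mean(0))
E
```

```text
[[642.8 -41.6  77.5]
 [642.8 -41.6  77.5]
 [642.8 -41.6  77.5]
 [642.8 -41.6  77.5]
 [642.8 -41.6  77.5]
 [642.8 -41.6  77.5]
 [642.8 -41.6  77.5]
 [642.8 -41.6  77.5]] [642.77558394 -41.58549205  77.50070025]
```

servo_tool(targets=[[[0,0,0],[0,0,0]],[[0,0,0],[0,0,0]],[[0,0,0],[0,0,0]],[[0,0,-0.03],[0,0,0]],[[0.01,0.02,-0.08],[0,0,0]],[[0.024,0.038,-0.125],[0,0,0]],[[0.024,0.038,-0.125],[0,0,0]],[[0.024,0.038,-0.125],[0,0,0]]], gripper=0.04)

```text
time_s: 10.75
position: [0.6188, -0.0025, 0.2009]
tcp_rot: [[-1.0, 0.025, -0.001], [0.025, 1.0, 0.0], [0.001, 0.0, -1.0]]
force: [-0.3, -0.7, -0.1]
opening: 0.458
```

```bash
python3 - <<'E'
from h import *
w=wrist('w5')
def prof(name,row,lo,hi,thr):
    w=pickle.load(open(name+'.pkl','rb'));g=cv2.cvtColor(cv2.resize(w['pixels'][30:280,160:480],(768,600),interpolation=cv2.INTER_CUBIC),cv2.COLOR_BGR2GRAY).astype(float)[row-2:row+3].mean(0)
    s=np.clip(g[lo:hi]-thr,0,None);on=np.where(s>0)[0]
    return lo+(on[0]+on[-1])/2, lo+(s*np.arange(hi-lo)).sum()/s.sum()
for n in('w3','w4','w5'):
    print(n,'rod340',prof(n,340,347,402,160),'rod200',prof(n,200,340,404,200),'hole402',prof(n,402,325,425,137),'hole398',prof(n,398,325,425,137))
a=w['pixels'][30:280,160:480]
red=((a[...,2]>120)&(a[...,1]<70)).nonzero(); print('red',red[1].mean()*2.4,red[0].mean()*2.4)
im=cv2.resize(a[90:190,100:220],None,fx=6,fy=6,interpolation=cv2.INTER_CUBIC);cv2.imwrite('pics/z5.png',im)
E
```

```text
10.75 [ 0.61878244 -0.00251657  0.20094565] 0.45814790891951324 [-0.26961149 -0.65102865 -0.09087719]
w3 rod340 (np.float64(371.0), np.float64(371.8749790934939)) rod200 (np.float64(373.5), np.float64(373.1384965091736)) hole402 (np.float64(370.0), np.float64(370.2676167854315)) hole398 (np.float64(370.0), np.float64(369.80918281381634))
w4 rod340 (np.float64(373.5), np.float64(374.20839652007345)) rod200 (np.float64(374.0), np.float64(373.5439110973916)) hole402 (np.float64(367.5), np.float64(367.7293260473588)) hole398 (np.float64(367.5), np.float64(367.56096020214784))
w5 rod340 (np.float64(373.5), np.float64(374.18298887122415)) rod200 (np.float64(374.0), np.float64(373.5936267550087)) hole402 (np.float64(374.0), np.float64(373.95733333333334)) hole398 (np.float64(373.5), np.float64(373.97207084468664))
red 259.7734939759036 445.9036144578313
```

View pics/z5.png

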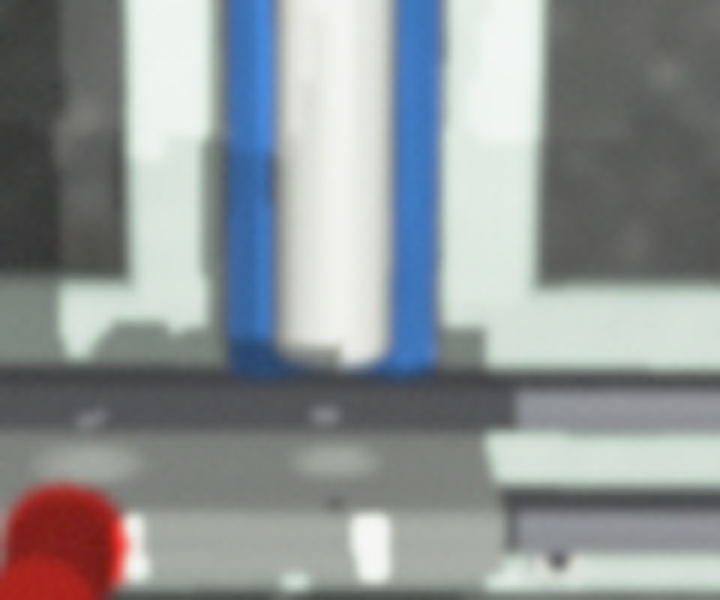

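The small hole is now centred on the rod: hole at column 374, rod axis at 373.5, an offset of about 0.2 mm. Next I'll shut the fingers, back off behind the rod's near end and lower.

servo_tool(targets=[[[0.06,0,0],[0,0,0]],[[0.12,0,0],[0,0,0]],[[0.176,0,0],[0,0,0]],[[0.176,0,0.05],[0,0,0]],[[0.176,0,0.1],[0,0,0]],[[0.176,0,0.15],[0,0,0]],[[0.176,0,0.17],[0,0,0]],[[0.176,0,0.17],[0,0,0]],[[0.176,0,0.17],[0,0,0]]], gripper=0)

```text
time_s: 11.92
position: [0.4433, 0.0017, 0.0314]
tcp_rot: [[-1.0, 0.026, -0.001], [0.026, 1.0, 0.0], [0.001, 0.0, -1.0]]
force: [0.7, -0.1, 0.4]
opening: 0.004
```

```bash
python3 - <<'E'
from h import *
w=wrist('w6');s=w['state']
print(s['tcp_rot'].round(4))
cv2.imwrite('pics/w6b.png',cv2.resize(w['pixels'][100:400,160:480],(640,600),interpolation=cv2.INTER_CUBIC))
E
```

```text
11.925 [0.44326102 0.00168728 0.03141898] 0.004023739384294221 [ 0.66587683 -0.08689936  0.41874051]
[[-9.997e-01  2.620e-02 -6.000e-04]
 [ 2.620e-02  9.997e-01  2.000e-04]
 [ 6.000e-04  2.000e-04 -1.000e+00]]
```

View pics/w6b.png

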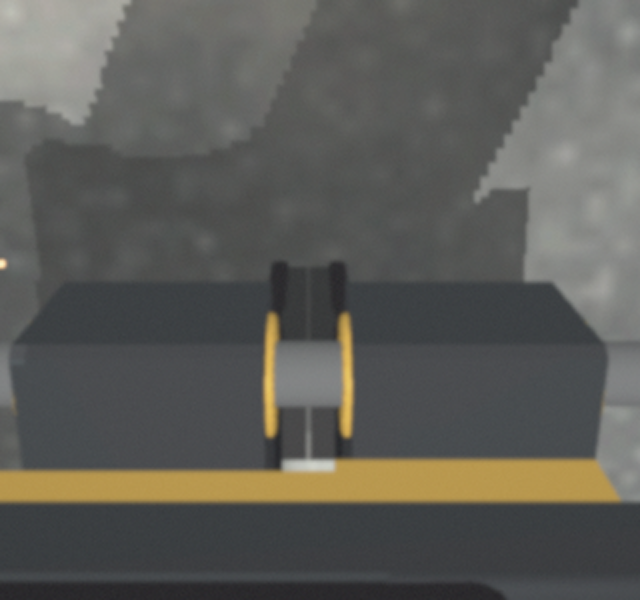

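The fingers are shut and centred, with the rod end just ahead of them at (308,465). I'll push slowly and watch the force.

servo_tool(targets=[[[-0.003,0,0],[0,0,0]],[[-0.006,0,0],[0,0,0]],[[-0.009,0,0],[0,0,0]],[[-0.012,0,0],[0,0,0]],[[-0.015,0,0],[0,0,0]],[[-0.018,0,0],[0,0,0]],[[-0.021,0,0],[0,0,0]],[[-0.024,0,0],[0,0,0]],[[-0.027,0,0],[0,0,0]],[[-0.027,0,0],[0,0,0]]])

```text
time_s: 13.22
position: [0.4709, 0.0011, 0.0316]
tcp_rot: [[-1.0, 0.026, 0.001], [0.026, 1.0, -0.0], [-0.001, -0.0, -1.0]]
force: [-2.0, -0.3, 0.9]
opening: 0.001
```

servo_tool(targets=[[[-0.0015,0,0],[0,0,0]],[[-0.003,0,0],[0,0,0]],[[-0.003,0,0],[0,0,0]]])

```text
time_s: 13.6
position: [0.4735, 0.0011, 0.0316]
tcp_rot: [[-1.0, 0.026, 0.0], [0.026, 1.0, -0.0], [-0.0, -0.0, -1.0]]
force: [-2.6, 0.3, 1.0]
opening: 0.004
```

Sliding at about 2.5 N. I'll continue in small steps until it stops dead.

servo_tool(targets=[[[-0.001,0,0],[0,0,0]],[[-0.002,0,0],[0,0,0]],[[-0.002,0,0],[0,0,0]]])

```text
time_s: 13.98
position: [0.4753, 0.0011, 0.0316]
tcp_rot: [[-1.0, 0.026, 0.0], [0.026, 1.0, 0.0], [-0.0, 0.0, -1.0]]
force: [-2.4, -0.2, 2.0]
opening: 0.002
```

servo_tool(targets=[[[-0.001,0,0],[0,0,0]],[[-0.002,0,0],[0,0,0]],[[-0.002,0,0],[0,0,0]]])

```text
time_s: 14.35
position: [0.4754, 0.0012, 0.0314]
tcp_rot: [[-1.0, 0.025, -0.004], [0.025, 1.0, 0.001], [0.004, 0.0, -1.0]]
force: [-6.6, -0.8, 2.6]
opening: 0.005
```

servo_tool(targets=[[[-0.001,0,0],[0,0,0]],[[-0.002,0,0],[0,0,0]],[[-0.002,0,0],[0,0,0]],[[-0.002,0,0],[0,0,0]]])

```text
time_s: 14.85
position: [0.4755, 0.0014, 0.0312]
tcp_rot: [[-1.0, 0.025, -0.008], [0.025, 1.0, 0.001], [0.008, 0.001, -1.0]]
force: [-9.0, -1.8, 3.3]
opening: 0.006
```

The rod is refused: the tip stays at x = 0.4755 while the force climbs to 9 N. Because the chamfer can nest about 1 mm in the small hole, I'll grip the overhang, draw the rod back a few mm, and only then move the bar.

servo_tool(targets=[[[0.01,0,0],[0,0,0]],[[0.012,0,-0.03],[0,0,0]],[[0.0,0,-0.045],[0,0,0]],[[-0.018,0,-0.045],[0,0,0]],[[-0.018,0,-0.045],[0,0,0]],[[-0.018,0,-0.02],[0,0,0]],[[-0.018,0,0.004],[0,0,0]],[[-0.018,0,0.004],[0,0,0]],[[-0.018,0,0.004],[0,0,0]]], gripper=0.04)

```text
time_s: 15.98
position: [0.4973, 0.0005, 0.0279]
tcp_rot: [[-1.0, 0.026, 0.0], [0.026, 1.0, -0.0], [-0.0, -0.0, -1.0]]
force: [-0.4, 0.1, 0.5]
opening: 0.461
```

servo_tool(targets=[[[0,0,0],[0,0,0]],[[0,0,0],[0,0,0]],[[0,0,0],[0,0,0]],[[0,0,0],[0,0,0]]], gripper=0.01)

```text
time_s: 16.48
position: [0.4971, 0.001, 0.0279]
tcp_rot: [[-1.0, 0.025, 0.0], [0.025, 1.0, 0.0], [-0.0, 0.0, -1.0]]
force: [0.6, 2.8, 3.0]
opening: 0.193
```

servo_tool(targets=[[[0.002,0,0],[0,0,0]],[[0.004,0,0],[0,0,0]],[[0.006,0,0],[0,0,0]],[[0.006,0,0],[0,0,0]]])

```text
time_s: 16.98
position: [0.4937, 0.0005, 0.028]
tcp_rot: [[-1.0, 0.026, 0.005], [0.026, 1.0, -0.001], [-0.005, -0.001, -1.0]]
force: [2.7, 4.2, 2.6]
opening: 0.199
```

servo_tool(targets=[[[0,0,0],[0,0,0]],[[0,0,0],[0,0,0]],[[0,0,0],[0,0,0]],[[0,0,-0.05],[0,0,0]],[[0,0,-0.1],[0,0,0]],[[-0.05,-0.015,-0.1],[0,0,0]],[[-0.1,-0.03,-0.1],[0,0,0]],[[-0.152,-0.038,-0.1],[0,0,0]],[[-0.152,-0.038,-0.1],[0,0,0]],[[-0.152,-0.038,-0.06],[0,0,0]],[[-0.152,-0.038,-0.05],[0,0,0]],[[-0.152,-0.038,-0.05],[0,0,0]]], gripper=0.04)

```text
time_s: 18.48
position: [0.6406, -0.0409, 0.0767]
tcp_rot: [[-1.0, 0.026, -0.003], [0.026, 1.0, 0.001], [0.003, 0.001, -1.0]]
force: [0.7, 0.0, -0.2]
opening: 0.464
```

servo_tool(targets=[[[0,0,0],[0,0,0]],[[0,0,0],[0,0,0]],[[0,0,0],[0,0,0]],[[0,0,0],[0,0,0]],[[0,0.006,0],[0,0,0]],[[0,0.012,0],[0,0,0]],[[0,0.018,0],[0,0,0]],[[0,0.024,0],[0,0,0]],[[0,0.03,0],[0,0,0]],[[0,0.036,0],[0,0,0]],[[0,0.04,0],[0,0,0]],[[0,0.04,0],[0,0,0]]], gripper=0.01)

```text
time_s: 19.98
position: [0.644, -0.0004, 0.0783]
tcp_rot: [[-1.0, 0.025, 0.002], [0.025, 1.0, 0.0], [-0.002, 0.0, -1.0]]
force: [0.3, 0.2, 5.9]
opening: 0.169
```

servo_tool(targets=[[[0,0,0],[0,0,0]],[[0,0,0],[0,0,0]]])

```text
time_s: 20.23
position: [0.644, -0.0004, 0.0783]
tcp_rot: [[-1.0, 0.026, 0.002], [0.026, 1.0, 0.001], [-0.002, 0.001, -1.0]]
force: [-0.1, 0.7, 5.0]
opening: 0.166
```

servo_tool(targets=[[[0,0,0],[0,0,0]],[[0,0,0],[0,0,0]],[[0,0,0],[0,0,0]],[[0,0,-0.03],[0,0,0]],[[0.01,0,-0.08],[0,0,0]],[[0.024,0,-0.125],[0,0,0]],[[0.024,0,-0.125],[0,0,0]],[[0.024,0,-0.125],[0,0,0]]], gripper=0.04)

```text
time_s: 21.22
position: [0.6188, -0.0005, 0.202]
tcp_rot: [[-1.0, 0.026, -0.001], [0.026, 1.0, 0.0], [0.001, 0.0, -1.0]]
force: [-0.1, 0.5, -0.9]
opening: 0.458
```

```bash
python3 - <<'E'
from h import *
w=wrist('w7')
def prof(name,row,lo,hi,thr):
    w=pickle.load(open(name+'.pkl','rb'));g=cv2.cvtColor(cv2.resize(w['pixels'][30:280,160:480],(768,600),interpolation=cv2.INTER_CUBIC),cv2.COLOR_BGR2GRAY).astype(float)[row-2:row+3].mean(0)
    s=np.clip(g[lo:hi]-thr,0,None);on=np.where(s>0)[0]
    return lo+(on[0]+on[-1])/2, lo+(s*np.arange(hi-lo)).sum()/s.sum(), on[-1]-on[0]
for n in('w3','w5','w7'):
    print(n,'rod340',prof(n,340,347,402,160),'rod200',prof(n,200,340,404,200),'hole402',prof(n,402,325,425,137),'hole398',prof(n,398,325,425,137))
    a=pickle.load(open(n+'.pkl','rb'))['pixels'][30:280,160:480]
    red=((a[...,2]>120)&(a[...,1]<70)).nonzero(); print('red',red[1].mean()*2.4,red[0].mean()*2.4)
E
```

```text
21.225 [ 6.18803311e-01 -4.92269635e-04  2.01957695e-01] 0.45769904823316054 [-0.11510899  0.53751354 -0.90833215]
w3 rod340 (np.float64(371.0), np.float64(371.8749790934939), np.int64(40)) rod200 (np.float64(373.5), np.float64(373.1384965091736), np.int64(37)) hole402 (np.float64(370.0), np.float64(370.2676167854315), np.int64(42)) hole398 (np.float64(370.0), np.float64(369.80918281381634), np.int64(36))
red 369.0487804878049 446.4975609756097
w5 rod340 (np.float64(373.5), np.float64(374.18298887122415), np.int64(41)) rod200 (np.float64(374.0), np.float64(373.5936267550087), np.int64(38)) hole402 (np.float64(374.0), np.float64(373.95733333333334), np.int64(34)) hole398 (np.float64(373.5), np.float64(373.97207084468664), np.int64(33))
red 259.7734939759036 445.9036144578313
w7 rod340 (np.float64(368.0), np.float64(368.88550446465825), np.int64(40)) rod200 (np.float64(368.5), np.float64(367.95687158030256), np.int64(37)) hole402 (np.float64(372.0), np.float64(372.2115774240232), np.int64(42)) hole398 (np.float64(373.0), np.float64(374.1293604651163), np.int64(38))
red 371.1675456389452 445.6503042596349
```

The medium hole is about 1.7 mm too far left of the rod axis. I'll correct it.

servo_tool(targets=[[[-0.024,0,0.05],[0,0,0]],[[-0.024,0,0.09],[0,0,0]],[[-0.024,0,0.115],[0,0,0]],[[-0.024,0,0.125],[0,0,0]],[[-0.024,0,0.125],[0,0,0]]])

```text
time_s: 21.9
position: [0.6426, -0.0011, 0.0761]
tcp_rot: [[-1.0, 0.026, -0.003], [0.026, 1.0, 0.001], [0.003, 0.0, -1.0]]
force: [-0.0, -0.3, -0.2]
opening: 0.462
```

servo_tool(targets=[[[0,0,0],[0,0,0]],[[0,0,0],[0,0,0]],[[0,0,0],[0,0,0]],[[0,0,0],[0,0,0]],[[0,-0.0014,0],[0,0,0]],[[0,-0.0014,0],[0,0,0]],[[0,-0.0014,0],[0,0,0]],[[0,-0.0014,0],[0,0,0]]], gripper=0.01)

```text
time_s: 22.9
position: [0.6437, -0.0025, 0.0784]
tcp_rot: [[-1.0, 0.026, 0.001], [0.026, 1.0, 0.0], [-0.001, 0.0, -1.0]]
force: [-0.3, 1.7, 5.6]
opening: 0.166
```

servo_tool(targets=[[[0,0,0],[0,0,0]],[[0,0,0],[0,0,0]],[[0,0,0],[0,0,0]],[[0,0,-0.03],[0,0,0]],[[0.01,0,-0.08],[0,0,0]],[[0.024,0,-0.125],[0,0,0]],[[0.024,0,-0.125],[0,0,0]],[[0.024,0,-0.125],[0,0,0]]], gripper=0.04)

```text
time_s: 23.9
position: [0.6188, -0.0021, 0.202]
tcp_rot: [[-1.0, 0.026, -0.001], [0.026, 1.0, 0.0], [0.001, 0.0, -1.0]]
force: [0.2, -0.2, -0.1]
opening: 0.46
```

```bash
python3 - <<'E'
from h import *
w=wrist('w8')
def prof(name,row,lo,hi,thr):
    w=pickle.load(open(name+'.pkl','rb'));g=cv2.cvtColor(cv2.resize(w['pixels'][30:280,160:480],(768,600),interpolation=cv2.INTER_CUBIC),cv2.COLOR_BGR2GRAY).astype(float)[row-2:row+3].mean(0)
    s=np.clip(g[lo:hi]-thr,0,None);on=np.where(s>0)[0]
    return lo+(on[0]+on[-1])/2, lo+(s*np.arange(hi-lo)).sum()/s.sum(), on[-1]-on[0]
for n in('w7','w8'):
    print(n,'rod340',prof(n,340,347,402,160),'rod200',prof(n,200,340,404,200),'hole402',prof(n,402,325,425,137),'hole398',prof(n,398,325,425,137))
    a=pickle.load(open(n+'.pkl','rb'))['pixels'][30:280,160:480]
    red=((a[...,2]>120)&(a[...,1]<70)).nonzero(); print('red',red[1].mean()*2.4,red[0].mean()*2.4)
E
```

```text
23.9 [ 0.61876052 -0.00206098  0.20195541] 0.45966012665001116 [ 0.21800344 -0.21031538 -0.1089127 ]
w7 rod340 (np.float64(368.0), np.float64(368.88550446465825), np.int64(40)) rod200 (np.float64(368.5), np.float64(367.95687158030256), np.int64(37)) hole402 (np.float64(372.0), np.float64(372.2115774240232), np.int64(42)) hole398 (np.float64(373.0), np.float64(374.1293604651163), np.int64(38))
red 371.1675456389452 445.6503042596349
w8 rod340 (np.float64(372.0), np.float64(373.1535856405046), np.int64(40)) rod200 (np.float64(372.5), np.float64(372.26621330237185), np.int64(37)) hole402 (np.float64(370.5), np.float64(370.4296973518285), np.int64(41)) hole398 (np.float64(370.0), np.float64(370.42050874403816), np.int64(36))
red 369.5704918032787 445.5295081967213
```

Medium is in line within about 0.6 mm. Now I'll push it through.

servo_tool(targets=[[[0.06,0,0],[0,0,0]],[[0.12,0,0],[0,0,0]],[[0.176,0,0],[0,0,0]],[[0.176,0,0.05],[0,0,0]],[[0.176,0,0.1],[0,0,0]],[[0.176,0,0.15],[0,0,0]],[[0.176,0,0.17],[0,0,0]],[[0.176,0,0.17],[0,0,0]],[[0.166,0,0.17],[0,0,0]],[[0.156,0,0.17],[0,0,0]],[[0.153,0,0.17],[0,0,0]],[[0.15,0,0.17],[0,0,0]]], gripper=0)

```text
time_s: 25.45
position: [0.4698, 0.0018, 0.0332]
tcp_rot: [[-1.0, 0.026, 0.001], [0.026, 1.0, -0.0], [-0.001, -0.0, -1.0]]
force: [0.6, -0.2, 0.4]
opening: 0.007
```

servo_tool(targets=[[[-0.003,0,0],[0,0,0]],[[-0.006,0,0],[0,0,0]],[[-0.009,0,0],[0,0,0]],[[-0.012,0,0],[0,0,0]],[[-0.012,0,0],[0,0,0]]])

```text
time_s: 26.08
position: [0.4812, 0.0016, 0.0325]
tcp_rot: [[-1.0, 0.026, -0.0], [0.026, 1.0, 0.0], [0.0, 0.0, -1.0]]
force: [-3.0, 0.7, 0.9]
opening: 0.005
```

It has passed the refusal point with only 3 N, so I'll continue.

servo_tool(targets=[[[-0.003,0,0],[0,0,0]],[[-0.006,0,0],[0,0,0]],[[-0.009,0,0],[0,0,0]],[[-0.012,0,0],[0,0,0]],[[-0.015,0,0],[0,0,0]],[[-0.015,0,0],[0,0,0]]])

```text
time_s: 26.82
position: [0.4968, 0.0011, 0.0326]
tcp_rot: [[-1.0, 0.026, 0.001], [0.026, 1.0, -0.0], [-0.001, -0.0, -1.0]]
force: [-3.6, 0.1, 2.2]
opening: 0.007
```

servo_tool(targets=[[[-0.003,0,0],[0,0,0]],[[-0.006,0,0],[0,0,0]],[[-0.009,0,0],[0,0,0]],[[-0.012,0,0],[0,0,0]],[[-0.015,0,0],[0,0,0]],[[-0.015,0,0],[0,0,0]]])

```text
time_s: 27.58
position: [0.5118, 0.0006, 0.0326]
tcp_rot: [[-1.0, 0.026, 0.001], [0.026, 1.0, -0.0], [-0.001, -0.0, -1.0]]
force: [-3.4, -0.0, 1.6]
opening: 0.003
```

servo_tool(targets=[[[0.01,0,0],[0,0,0]],[[0.02,0,0],[0,0,0]],[[0.02,0,-0.05],[0,0,0]],[[0.02,0,-0.1],[0,0,0]],[[0.02,0,-0.15],[0,0,0]],[[0,0,-0.19],[0,0,0]],[[-0.06,0,-0.19],[0,0,0]],[[-0.12,0,-0.19],[0,0,0]],[[-0.14,0,-0.19],[0,0,0]],[[-0.14,0,-0.19],[0,0,0]],[[-0.14,0,-0.19],[0,0,0]]])

```text
time_s: 28.95
position: [0.6496, -0.0027, 0.222]
tcp_rot: [[-1.0, 0.026, -0.002], [0.026, 1.0, 0.0], [0.002, 0.0, -1.0]]
force: [-0.1, 0.1, 0.4]
opening: 0.007
```

```bash
python3 - <<'E'
from h import *
from rig import eyes
w=wrist('w9'); s=eyes.capture('side')['pixels'][140:230,260:360]
a=cv2.resize(w['pixels'][30:280,160:480],(768,600),interpolation=cv2.INTER_CUBIC)
s=cv2.resize(s,(400,360),interpolation=cv2.INTER_CUBIC)
a=cv2.resize(a,(400,312)); cv2.imwrite('pics/fin.png',np.hstack([np.vstack([a,np.zeros((48,400,3),np.uint8)]),s]))
E
```

```text
28.95 [ 0.64962808 -0.00265481  0.22200062] 0.006948876670335526 [-0.13304244  0.09849071  0.4123286 ]
```

View pics/fin.png

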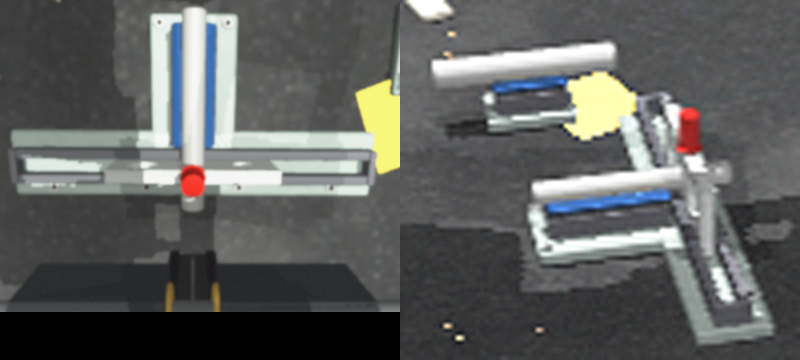

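The rod passes through the medium hole. Its far end sticks out behind the bar at (193,205) left and (722,172) right, its near end is about level with the plate's near edge, and the spare is untouched. Handing in.

```bash
python3 -c "
from rig import order
print(order.hand_in())"
```

```text
the job is handed in; nothing more can be done
None
```

The rod in the trough is the 18 mm one, by its size next to the thicker spare. I showed that the small hole refuses it, then pushed it through the medium hole and left it there. The job was handed in at about 29 s.

- **Refusal:** The small hole was centred on the rod to about 0.2 mm. The rod stopped dead at the bar: the force rose from 2.5 N to 9 N with no further movement.
- **Moving the bar:** I drew the rod back a few mm before sliding the bar, because its chamfer could sit slightly inside the small hole.
- **Alignment:** Both bar slides overshot by about 1.7 mm in the camera check, and I corrected each. The medium hole ended within about 0.6 mm of the rod's axis.
- **Passing:** The rod went through at 3 to 4 N. From where the fingers stopped, its middle is at about fixture x = 36 mm, so it sticks out about 26 mm behind the bar.

The last wrist and side pictures show the rod sticking out behind the bar, the spare rod still in its rest, and the gripper clear of everything. The bearings were not in those last pictures; the arm stayed away from them during the gauging. Position readings scattered by about 1 mm, so I relied on the pictures for alignment.

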